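# Change over the filter slides by feel

### The arm

A 7-joint arm with a two-finger parallel gripper is mounted at the origin on the work surface. World frame = base frame: x ahead of the robot, y to its left, z up, the work surface at z = 0. Lengths are in m, angles in rad, forces in N, time in s.
With the tool pointing down it reaches from about 0.425 to 0.925 m from the base axis. Payload 6.8 kg.
Tool frame: the origin (TCP) lies at the very end of the fingers, on their centre line; the grasp point (between the pads) lies 19 mm behind it; z points along the fingers, x is the direction in which the jaws open and shut, and the axes are right-handed (so a half turn about z gives the same grasp; the last joint's range is limited). The gripper opens to 85 mm and grips with 20 to 120 N. Pads are 22 mm wide; open, the fingers measure 114 mm over their backs; the gripper's body (76 mm by 85 mm) begins 54 mm behind the grasp point. The pads swing forward as they close: fully open they stand 13 mm farther back than shut.
Start: joints at [1.069, 0.477, 0.022, 1.555, -0.011, 1.109, -0.083], TCP at [0.259, -0.623, 0.231] pointing down, gripper open.
Joint ranges: [-2.96, 2.96], [-0.34, 2.1], [-1.41, 1.46], [0.24, 2.44], [-1.37, 4.51], [0.17, 1.92], [-2.96, 2.96]. Speed limits (rad/s): [2.39, 2.39, 3.14, 3.14, 3.14, 3.14, 3.14].

### API

Orientations are given as a rotation vector (axis times angle).
In Python, from bench import * gives the robot as it stands.
- The arm moves only by the tool servo_tool, never from a script. Its argument "increments" is one flat list of numbers, 7 for each row, row after row: the shift along the tool's x, y, z in mm, then the turn, a rotation vector about the tool's x, y, z in rad, then the finger opening in mm, from 0 to 85.4. In form: [tx, ty, tz, wx, wy, wz, fingers, tx, ty, tz, wx, wy, wz, fingers, ...]. A call has exactly 8 rows; each row shifts and turns the commanded pose from where the row before left it, along the tool's axes as they then stand; what a row does not reach is not made up. A row lasts 1/8 s, in which the tool goes at most 62.5 mm and 10.7 degrees, less where a joint would pass 70% of its speed; a pose out of reach is approached as far as the arm can. A call is refused whole if a number of a shift passes 62.5 or a number of a turn 0.188, either way. A call with a gripper value outside its range is refused whole. The fingers move at their own pace and stop on an object; "squeeze" is the grip in N (left out, the last holds). Time passes only in rows, so rows that do not move let the fingers close, or fill a call up. It gives the time, the measured TCP pose, the force and the opening at its end, in the units of the state.
- get_obs(): the state, without advancing time (a new reading comes with each control period).
- grab_frame(name): name is "side" or "top"; returns (picture, depth): 420x560x3 uint8, red, green, blue; 420x560 float32, m along the optical axis (not along the pixel's ray), 0 where there is no reading.
- calibration(name): a dict with "fx", "fy", "cx", "cy" (pixels), "k1" (the pictures are not rectified: a ray, as slopes to the right and down, at radius r is drawn at 1 + k1 r^2 times it, then the intrinsics apply), "eye" and "orientation" of the camera in the world. Camera axes: x right, y up, looking along -z (the intrinsics and any distortion apply to the point x, -y, -z); pixel columns grow to the right and rows downward; lengths in m; the calibration is good to about 2 mm. A picture is of the moment at which its call begins. calibration takes no time and is no camera call.
- hand_in(): hands the job in, once; it reports no verdict.
The state is a dict: "clock": time; "joints": joint angles; "qvel": joint speeds; "tau": joint torques, N m; "tcp_pos": TCP position; "orientation": TCP orientation; "contact_force": force on the tool from outside, world axes, zero at the start; "moment": the same for the moment, N m; "grip_width": finger opening in m.
Only numpy, scipy, OpenCV 4.12 (cv2) and the standard library are available. Lean on these libraries where they do the work, as an engineer would, in place of code of your own. Each camera call takes 0.05 s, during which the arm holds its last target.

### The job

Change the filter over: first push the slide with the white knob, which was left part-way out, fully home, and only then draw the slide with the amber knob out to its click stop and leave it sitting in that click. The stop cannot be seen and is somewhere different each time, so feel for it (the green pin in the top of a knob pops up when its slide is in a click); do not ram the slides, and leave the other things on the table where they are.

Things in the scene. Friction and masses are not known exactly. Their poses are not given: they have to be found in the camera images.
- white_unit: grey filter-slide unit with the white knob: fixed box 110 (x) x 70 (y) x 105 mm, its -x face the front, towards the robot. Origin: centre of its underside, 12 mm above the table. On its roof a lens stub 22 mm high. The two units stand side by side on one black bar, middles 130 mm apart; which is left varies.
- white_knob (a point): centre of the white knob's front face, 82 mm above the table. Knob: disc 50 mm across, 12 mm thick, axis along the unit's x, on a level slide bar 24 mm wide whose top is 4 mm above the knob's axis. When home, a 40 mm gap lies between unit and knob's back: shut fingers can come down there, above the bar, to hook the disc from behind; a push on its front drives it in.
- white_slide (a joint): white slide, m out along the unit's -x: 0 home (hard stop), 0.08 outer stop. Drag 2 to 5 N. A spring ball holds it home and at one click stop hidden 0.040 to 0.070 out, new each time, own for each unit. The ball draws the slide in and centres it from 2 mm off; leaving a click takes about 12 to 16 N, a sudden step in force. Pushed or drawn on, it goes past the click.
- white_pin (a joint): rise of the green signal pin (8 mm wide) that stands upright in the top of the white knob's rim, m: about 0 when up (12 mm proud of the rim), as when the slide sits in a click (home or click stop); about -0.008 when sunk (4 mm proud), anywhere between.
- amber_unit: grey filter-slide unit with the amber knob: fixed box 110 (x) x 70 (y) x 105 mm, its -x face the front, towards the robot. Origin: centre of its underside, 12 mm above the table. On its roof a lens stub 22 mm high. The two units stand side by side on one black bar, middles 130 mm apart; which is left varies.
- amber_knob (a point): centre of the amber knob's front face, 82 mm above the table. Knob: disc 50 mm across, 12 mm thick, axis along the unit's x, on a level slide bar 24 mm wide whose top is 4 mm above the knob's axis. When home, a 40 mm gap lies between unit and knob's back: shut fingers can come down there, above the bar, to hook the disc from behind; a push on its front drives it in.
- amber_slide (a joint): amber slide, m out along the unit's -x: 0 home (hard stop), 0.08 outer stop. Drag 2 to 5 N. A spring ball holds it home and at one click stop hidden 0.040 to 0.070 out, new each time, own for each unit. The ball draws the slide in and centres it from 2 mm off; leaving a click takes about 12 to 16 N, a sudden step in force. Pushed or drawn on, it goes past the click.
- amber_pin (a joint): rise of the green signal pin (8 mm wide) that stands upright in the top of the amber knob's rim, m: about 0 when up (12 mm proud of the rim), as when the slide sits in a click (home or click stop); about -0.008 when sunk (4 mm proud), anywhere between.
- brass_eyepiece: polished brass eyepiece, 42 mm wide, standing in a hole of the mahogany stand (origin at its foot); bystander
- white_eyepiece: white plastic eyepiece, 42 mm wide, standing in another hole of the stand, its top 93 mm above the table (origin at its foot); bystander
- finder: scratched blue enamel finder scope, 205 mm long, 61 mm high, lying on its foot left of the units (origin under its middle, x along the tube); bystander
- dovetail_bar: spare black dovetail bar 200 x 32 x 14 mm lying on the table (origin under its middle); bystander
- dust_cap: black dust cap, 54 mm disc 16 mm high (origin under its centre); bystander
- screwdriver: small screwdriver, 170 mm, lying on the table; bystander

How it is judged:
By the outcome, as a careful person would: the job done as asked, in the order asked, and still so for the second after the job is handed in, with the robot touching nothing.
It also fails if it takes over 48 s, if anything falls off the work surface, if the arm or the gripper's body presses on something with over 40 N, if the wrist force passes 120 N, or if a joint passes its speed limit or range.

## Working session

There is one attempt and no reset: what is moved stays moved. The work goes in short steps, Python scripts to look and compute and a tool call to move; the robot and the scene stay as the last step left them, time stands still between calls to the robot, and variables do not carry over. Pictures are saved under pics/ and viewed, and the job is handed in when it is done.

Besides the shell and the picture viewer there is one more tool, called after "Request:" by a JSON object that holds its "method" and its "body", one argument or row to a line. servo_tool: Moves the arm, as the interface text tells. Its arguments: {"type":"object","properties":{"increments":{"type":"array","items":{"type":"number"}},"squeeze":{"type":"number"}},"required":["increments"]}

```bash
mkdir -p pics; ls
python3 - <<'E'
from bench import *
import cv2,numpy as np
o=get_obs();print(o)
for n in("side","top"):
    p,d=grab_frame(n);cv2.imwrite(f"pics/{n}0.png",p[:,:,::-1]);np.savez(f"{n}0.npz",p=p,d=d);print(n,calibration(n))
E
```

```text
pics
{'clock': 0.0, 'joints': array([ 1.06889367,  0.47779494,  0.0223059 ,  1.55649339, -0.01151248,
        1.10929029, -0.08313323]), 'qvel': array([-6.95855175e-04,  6.88997793e-04, -6.06087956e-04,  9.54002933e-04,
       -1.78893890e-04,  3.74300678e-05, -8.79610486e-05]), 'tau': array([-7.58871756e-04, -5.96462774e+01,  1.60784885e+00, -2.81205118e+01,
        1.24314669e-02,  9.21632949e-03,  5.04914578e-05]), 'tcp_pos': array([ 0.25877125, -0.62276392,  0.23031081]), 'orientation': array([-2.61233241e+00,  1.74339700e+00,  2.52085963e-03]), 'contact_force': array([-0.15809049, -0.33244371,  0.0922558 ]), 'moment': array([ 0.03570382,  0.05703289, -0.02382165]), 'grip_width': 0.08577888597257416}
side {'fx': 511.3126516797856, 'fy': 511.3126516797856, 'cx': 279.03695283063996, 'cy': 220.92672376590227, 'k1': -0.016618448019836602, 'eye': array([ 0.16964867, -1.23484773,  0.95793184]), 'orientation': array([ 0.95786531, -0.13841424, -0.31069712])}
top {'fx': 511.46884079514706, 'fy': 511.46884079514706, 'cx': 282.61511177036175, 'cy': 211.06582404021984, 'k1': -0.1396949662875177, 'eye': array([ 0.45435407, -0.01703363,  1.31323621]), 'orientation': array([ 0.05431276, -0.06286945, -1.54678312])}
```

View pics/side0.png

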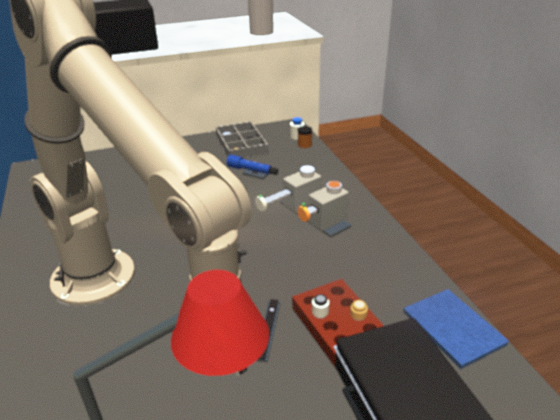

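View pics/top0.png

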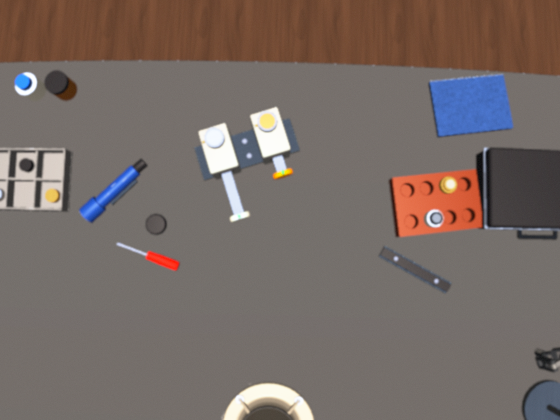

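The top view shows the white unit on the left (roof about (218,148), knob about (239,216), well out). The amber unit is on the right (roof about (270,133), knob about (283,174), home). I'll measure both now.

```bash
cat > h.py <<'E'
from bench import *
import cv2,numpy as np
from scipy.spatial.transform import Rotation as R
def cam(n):
    c=calibration(n);K=np.array([[c['fx'],0,c['cx']],[0,c['fy'],c['cy']],[0,0,1]]);return c,K,np.array([c['k1'],0,0,0.])
def rays(n,uv):
    c,K,D=cam(n);s=cv2.undistortPoints(np.asarray(uv,float).reshape(-1,1,2),K,D).reshape(-1,2)
    return c['eye'],R.from_rotvec(c['orientation']).apply(np.c_[s[:,0],-s[:,1],-np.ones(len(s))])
def plane(n,uv,z):
    e,r=rays(n,uv);return e+r*((z-e[2])/r[:,2])[:,None]
def dep(n,uv,d):
    e,r=rays(n,uv);uv=np.asarray(uv).reshape(-1,2).astype(int);return e+r*d[uv[:,1],uv[:,0]][:,None]
def proj(n,P):
    c,K,D=cam(n);Rm=R.from_rotvec(c['orientation']).as_matrix();M=np.diag([1,-1,-1])@Rm.T
    return cv2.projectPoints(np.asarray(P,float).reshape(-1,1,3),cv2.Rodrigues(M)[0],-M@c['eye'],K,D)[0].reshape(-1,2)
E
python3 - <<'E'
from h import *
f=np.load('top0.npz');p,d=f['p'],f['d']
cv2.imwrite('pics/topz.png',cv2.resize(p[90:240,180:320,::-1],None,fx=5,fy=4,interpolation=cv2.INTER_CUBIC)[:600])
f2=np.load('side0.npz');cv2.imwrite('pics/sidez.png',cv2.resize(f2['p'][150:245,240:365,::-1],None,fx=6,fy=6,interpolation=cv2.INTER_CUBIC))
# point cloud top
vv,uu=np.mgrid[90:240,180:320];uv=np.c_[uu.ravel(),vv.ravel()]
P=dep('top',uv,d)
m=(P[:,2]>0.105)&(P[:,2]<0.125)
im=np.zeros(d.shape,np.uint8);im[uv[m,1],uv[m,0]]=255
n,l,s,c=cv2.connectedComponentsWithStats(im)
for i in range(1,n):
    if s[i][4]>100:
        q=P[l[uv[:,1],uv[:,0]]==i];r=cv2.minAreaRect((q[:,:2]*1000).astype(np.float32));print('roof',s[i],r,q[:,2].mean())
hsv=cv2.cvtColor(p,cv2.COLOR_RGB2HSV)
am=((hsv[...,0]<25)&(hsv[...,1]>150)&(hsv[...,2]>150)).astype(np.uint8)
gr=((hsv[...,0]>35)&(hsv[...,0]<90)&(hsv[...,1]>25)&(hsv[...,2]>90)).astype(np.uint8)
for nm,a in(('am',am),('gr',gr)):
    n,l,s,c=cv2.connectedComponentsWithStats(a)
    for i in range(1,n):
        x,y=c[i]
        if 180<x<320 and 90<y<240: print(nm,s[i],c[i],plane('top',c[i],0.107),d[int(y),int(x)])
b=(P[:,2]>0.06)&(P[:,2]<0.11)
# depth heights along knobs
for uvq in [(239,216),(283,174),(232,190),(279,163),(270,133),(218,148)]: print(uvq,dep('top',[uvq],d)[0])
E
```

```text
roof [250 107  41  52 997] ((733.1502075195312, 12.92489242553711), (112.88267517089844, 70.34013366699219), 18.9061279296875) 0.11606303547406831
roof [199 123  40  52 998] ((690.6360473632812, 136.41552734375), (111.8393783569336, 70.48419952392578), 19.053478240966797) 0.11620719682664958
am [273 168  20  11  69] [282.69565217 173.66666667] [[ 0.63410236 -0.02072732  0.107     ]] 1.2026072
gr [281 170   3   4  10] [282.2 171.3] [[ 0.63976315 -0.01941682  0.107     ]] 1.2046001
gr [238 214   3   5  13] [239. 216.] [[0.53075201 0.08024472 0.107     ]] 1.2056118
(239, 216) [0.53059391 0.08004342 0.10949613]
(283, 174) [ 0.63327088 -0.02146859  0.1073234 ]
(232, 190) [0.59503284 0.10110975 0.08220833]
(279, 163) [ 0.66352658 -0.01121674  0.08379017]
(270, 133) [0.72848227 0.01163399 0.12229921]
(218, 148) [0.68988813 0.13385054 0.12128126]
```

```bash
sleep 1
```

```text
(no output)
```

View pics/topz.png

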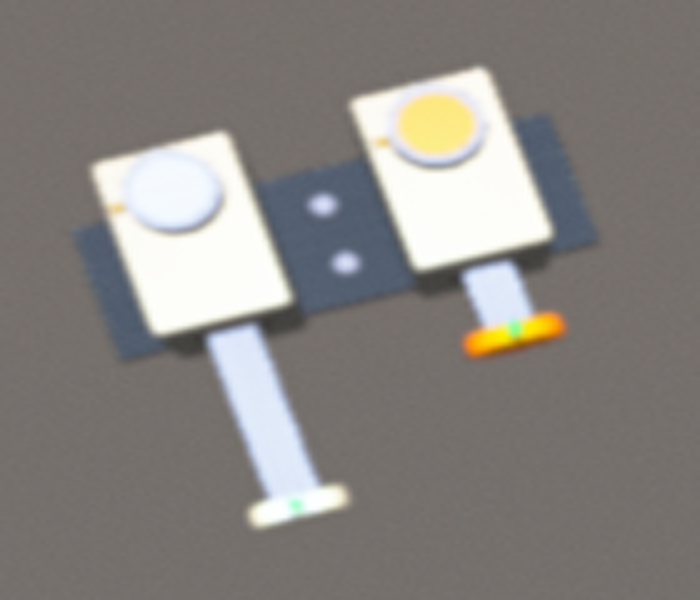

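View pics/sidez.png

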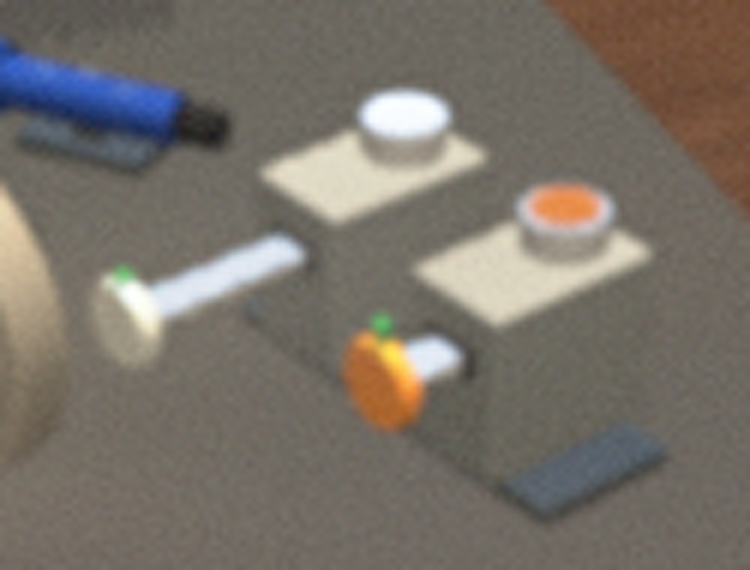

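Measured roofs: 112x70 mm, height 116 mm, yaw about 19°, as expected. White is about 66 mm out and amber is home. Next I'll cross-check the knobs by two-view triangulation and convert the targets to tool axes.

Run:
```python
from h import *
S=np.load('side0.npz');T=np.load('top0.npz')
def gr(p):
    h=cv2.cvtColor(p,cv2.COLOR_RGB2HSV);return ((h[...,0]>38)&(h[...,0]<85)&(h[...,1]>40)&(h[...,2]>70)).astype(np.uint8)
n,l,s,c=cv2.connectedComponentsWithStats(gr(S['p']))
cs=[(tuple(np.round(c[i],1)),s[i][4]) for i in range(1,n) if 240<c[i][0]<365 and 150<c[i][1]<245];print(cs)
def tri(a,b):
    e1,r1=rays('top',a);e2,r2=rays('side',b);r1,r2=r1[0],r2[0]
    t=np.linalg.lstsq(np.c_[r1,-r2],e2-e1,rcond=None)[0];A=e1+t[0]*r1;B=e2+t[1]*r2;return (A+B)/2,np.linalg.norm(A-B)
u=np.array([np.cos(np.radians(19)),np.sin(np.radians(19)),0]);v=np.array([-u[1],u[0],0])
cen={'w':np.array([.6906,.1364,.117]),'a':np.array([.7331,.0129,.117])}
for k,a in(('w',(239,216)),('a',(282.2,171.3))):
    for b,_ in cs:
        P,g=tri(a,b)
        if g<.015: print(k,b,P,g,'along',(P-cen[k])@u,'lat',(P-cen[k])@v)
print('sep',np.linalg.norm(cen['w']-cen['a']),(cen['w']-cen['a'])@u)
o=get_obs();M=R.from_rotvec(o['orientation']).as_matrix();print(M)
des=np.c_[-v,-u,[0,0,-1]]
print('turn',R.from_matrix(M.T@des).as_rotvec())
goal=cen['w']-u*(101+6+66+11+25)/1000; goal[2]=.17
for f in(0,.3,.5,.7,1):
    g=o['tcp_pos']*(1-f)+goal*f;print(f,g.round(3),np.linalg.norm(g[:2]).round(3),'in des axes mm',(des.T@(g-o['tcp_pos'])*1000).round(0))
# which tall things near path
P=dep('top',np.c_[np.mgrid[0:420,0:560][1].ravel(),np.mgrid[0:420,0:560][0].ravel()],T['d'])
q=P[(P[:,2]>.12)&(P[:,2]<1)];print(len(q));
for yb in np.arange(-.8,.8,.1):
    z=q[(q[:,1]>yb)&(q[:,1]<yb+.1)]
    if len(z):print(yb.round(1),z[:,0].min().round(2),z[:,0].max().round(2),z[:,2].max().round(3))
```

```text
[((np.float64(260.0), np.float64(195.0)), np.int32(11)), ((np.float64(303.3), np.float64(203.5)), np.int32(15))]
w (np.float64(260.0), np.float64(195.0)) [0.53182142 0.07949911 0.11203389] 0.0028558261759617145 along -0.16865321988745163 lat -0.002107601352841
a (np.float64(303.3), np.float64(203.5)) [ 0.63935702 -0.01966498  0.11594716] 0.0019880031512691373 along -0.09923785304473476 lat -0.0002710606493044436
sep 0.13060819269862053 2.3127612487898463e-05
[[ 3.83730416e-01 -9.23444859e-01 -7.48108572e-04]
 [-9.23443773e-01 -3.83731118e-01  1.42381973e-03]
 [-1.60189155e-03  1.44473265e-04 -9.99998707e-01]]
turn [0.00019426 0.00159688 0.06222067]
0 [ 0.259 -0.623  0.23 ] 0.674 in des axes mm [0. 0. 0.]
0.3 [ 0.329 -0.416  0.212] 0.53 in des axes mm [-173. -134.   18.]
0.5 [ 0.376 -0.277  0.2  ] 0.467 in des axes mm [-289. -223.   30.]
0.7 [ 0.423 -0.139  0.188] 0.445 in des axes mm [-404. -313.   42.]
1 [0.493 0.068 0.17 ] 0.498 in des axes mm [-577. -446.   60.]
1360
-0.6 0.22 0.26 0.351
-0.1 0.06 0.79 0.149
-0.0 0.06 0.79 0.151
0.1 0.64 0.75 0.147
```

Request:
{"method": "servo_tool", "body": {
  "increments": [0,0,0,0,0,0.062,0,-35,-48,0,0,0,0,0,-35,-48,0,0,0,0,0,-38,-46,0,0,0,0,0,-38,-46,0,0,0,0,0,-38,-46,0,0,0,0,0,-38,-46,0,0,0,0,0,-38,-46,0,0,0,0,0],
  "squeeze": 40
}}

```text
clock: 1.1
tcp_pos: [0.4831, -0.2696, 0.2311]
orientation: [2.558, -1.824, -0.0]
contact_force: [0.5, -0.8, -0.1]
grip_width: 0.0003
```

Request:
{"method": "servo_tool", "body": {
  "increments": [-45,-20,0,0,0,0,0,-45,-20,0,0,0,0,0,-45,-20,10,0,0,0,0,-45,-20,10,0,0,0,0,-45,-16,10,0,0,0,0,-45,-12,10,0,0,0,0,-30,0,10,0,0,0,0,-10,0,10,0,0,0,0]
}}

```text
clock: 2.1
tcp_pos: [0.483, 0.0586, 0.1708]
orientation: [2.561, -1.82, -0.001]
contact_force: [0.6, -0.1, 0.0]
grip_width: 0.0001
```

```bash
cat >> h.py <<'E'
des=np.array([[.32557,-.94552,0],[-.94552,-.32557,0],[0,0,-1]]).T
cen={'w':np.array([.6906,.1364,.0]),'a':np.array([.7331,.0129,.0])}
def rel():
    o=get_obs();print('t',o['clock'],'z',o['tcp_pos'][2].round(4),'F(tool)',(des.T@o['contact_force']).round(1))
    for k in cen: print(k,'tool x,y from unit centre mm',(des.T@(o['tcp_pos']-cen[k])*1000).round(1)[:2])
    M=R.from_rotvec(o['orientation']).as_matrix();print('turn err',R.from_matrix(M.T@des).as_rotvec().round(4))
E
python3 -c "
from h import *
rel()"
```

```text
t 2.1 z 0.1708 F(tool) [ 0.3 -0.5 -0. ]
w tool x,y from unit centre mm [  5.9 221.6]
a tool x,y from unit centre mm [-124.7  221.6]
turn err [0.0004 0.0004 0.0033]
```

Request:
{"method": "servo_tool", "body": {
  "increments": [-5,0,30,0,0,0.003,0,0,0,30,0,0,0,0,0,0,25,0,0,0,0,0,0,10,0,0,0,0,0,-8,0,0,0,0,0,0,-8,0,0,0,0,0,0,-6,0,0,0,0,0,0,0,0,0,0,0,0]
}}

```text
clock: 3.1
tcp_pos: [0.5038, 0.0691, 0.0769]
orientation: [-2.554, 1.827, -0.001]
contact_force: [-0.7, -0.2, -0.4]
grip_width: -0.0002
```

```bash
python3 -c "
from h import *
rel()
p,d=grab_frame('side');cv2.imwrite('pics/s1.png',cv2.resize(p[140:280,180:365,::-1],None,fx=4,fy=4))"
```

```text
t 3.1 z 0.0769 F(tool) [-0.1  0.7  0.4]
w tool x,y from unit centre mm [  2.8 198.5]
a tool x,y from unit centre mm [-127.8  198.5]
turn err [-0.0014 -0.0001 -0.0027]
```

View pics/s1.png

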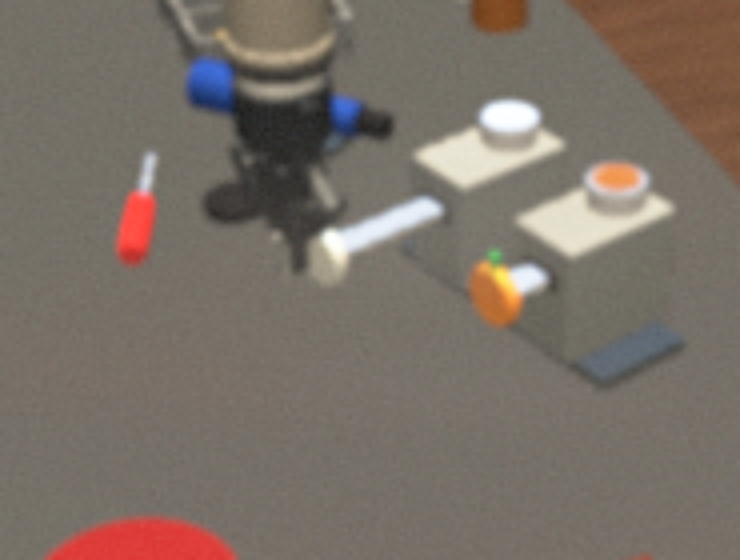

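Request:
{"method": "servo_tool", "body": {
  "increments": [0,-5,0,0,0,0,0,0,-5,0,0,0,0,0,0,-5,0,0,0,0,0,0,-6,0,0,0,0,0,0,-6,0,0,0,0,0,0,-6,0,0,0,0,0,0,-6,0,0,0,0,0,0,-6,0,0,0,0,0]
}}

```text
clock: 4.15
tcp_pos: [0.5403, 0.0813, 0.075]
orientation: [2.547, -1.823, -0.01]
contact_force: [-13.2, -4.1, 5.4]
grip_width: 0.0001
```

```bash
python3 -c "
from h import *
rel()"
```

```text
t 4.15 z 0.075 F(tool) [-0.4 13.8 -5.4]
w tool x,y from unit centre mm [  3.1 160. ]
a tool x,y from unit centre mm [-127.5  160. ]
turn err [ 0.0117 -0.0005 -0.0032]
```

Request:
{"method": "servo_tool", "body": {
  "increments": [0,-3,0,0,0,0,0,0,-3,0,0,0,0,0,0,-3,0,0,0,0,0,0,-3,0,0,0,0,0,0,-3,0,0,0,0,0,0,-3,0,0,0,0,0,0,-3,0,0,0,0,0,0,-3,0,0,0,0,0]
}}

```text
clock: 5.15
tcp_pos: [0.5654, 0.0898, 0.075]
orientation: [2.55, -1.825, -0.006]
contact_force: [-7.4, -2.1, 0.8]
grip_width: 0.0
```

```bash
python3 -c "
from h import *
rel()"
```

```text
t 5.15 z 0.075 F(tool) [-0.4  7.6 -0.8]
w tool x,y from unit centre mm [  3.2 133.6]
a tool x,y from unit centre mm [-127.4  133.5]
turn err [ 0.0069 -0.0002 -0.0032]
```

Request:
{"method": "servo_tool", "body": {
  "increments": [0,-2,0,0,0,0,0,0,-2,0,0,0,0,0,0,-2,0,0,0,0,0,0,-2,0,0,0,0,0,0,-2,0,0,0,0,0,0,-2,0,0,0,0,0,0,-1,0,0,0,0,0,0,-1,0,0,0,0,0]
}}

```text
clock: 6.15
tcp_pos: [0.5815, 0.0957, 0.0763]
orientation: [2.555, -1.828, -0.0]
contact_force: [-3.9, -0.9, 1.3]
grip_width: 0.0
```

```bash
python3 -c "
from h import *
rel()"
```

```text
t 6.15 z 0.0763 F(tool) [-0.4  3.9 -1.3]
w tool x,y from unit centre mm [  3.  116.4]
a tool x,y from unit centre mm [-127.6  116.4]
turn err [ 0.0002  0.     -0.0028]
```

Request:
{"method": "servo_tool", "body": {
  "increments": [0,-1,0,0,0,0,0,0,-1,0,0,0,0,0,0,-1,0,0,0,0,0,0,-1,0,0,0,0,0,0,-1,0,0,0,0,0,0,0,0,0,0,0,0,0,0,0,0,0,0,0,0,0,0,0,0,0,0]
}}

```text
clock: 7.15
tcp_pos: [0.5815, 0.0955, 0.0759]
orientation: [2.548, -1.823, -0.008]
contact_force: [-16.3, -4.6, 12.0]
grip_width: -0.0
```

```bash
python3 -c "
from h import *
rel()"
```

```text
t 7.15 z 0.0759 F(tool) [ -1.   16.9 -12. ]
w tool x,y from unit centre mm [  3.1 116.5]
a tool x,y from unit centre mm [-127.5  116.5]
turn err [ 0.0099 -0.0005 -0.0031]
```

Request:
{"method": "servo_tool", "body": {
  "increments": [0,12,0,0,0,0,0,0,15,0,0,0,0,0,0,15,-20,0,0,0,0,0,5,-40,0,0,0,0,20,0,-40,0,0,0,0,45,-20,0,0,0,0,0,45,-35,0,0,0,0,0,14,-25,0,0,0,0,0]
}}

```text
clock: 8.15
tcp_pos: [0.6594, -0.0138, 0.1767]
orientation: [2.551, -1.834, 0.005]
contact_force: [0.5, -0.4, -0.7]
grip_width: 0.0
```

```bash
python3 -c "
from h import *
rel()
p,d=grab_frame('side');cv2.imwrite('pics/s2.png',cv2.resize(p[140:280,180:365,::-1],None,fx=4,fy=4))
p,d=grab_frame('top');cv2.imwrite('pics/t2.png',cv2.resize(p[90:240,180:320,::-1],None,fx=4,fy=4))"
```

```text
t 8.15 z 0.1767 F(tool) [ 0.5 -0.3  0.7]
w tool x,y from unit centre mm [131.8  78.4]
a tool x,y from unit centre mm [ 1.2 78.4]
turn err [-0.0017 -0.0024 -0.0077]
```

View pics/s2.png

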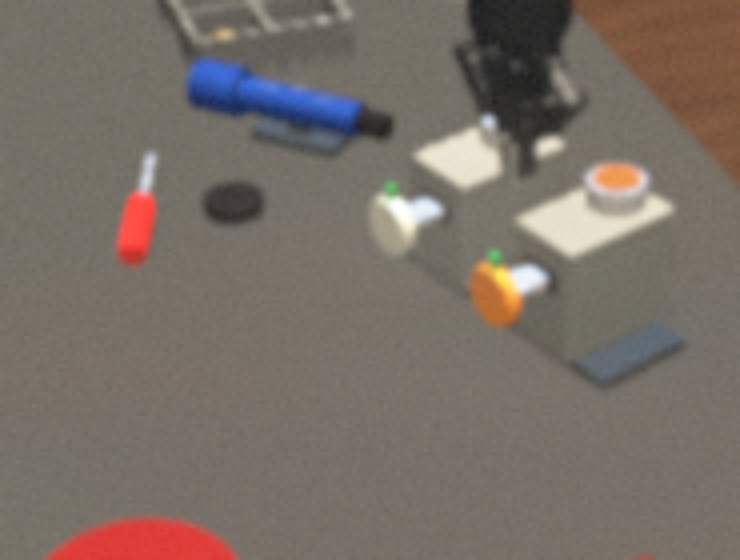

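View pics/t2.png

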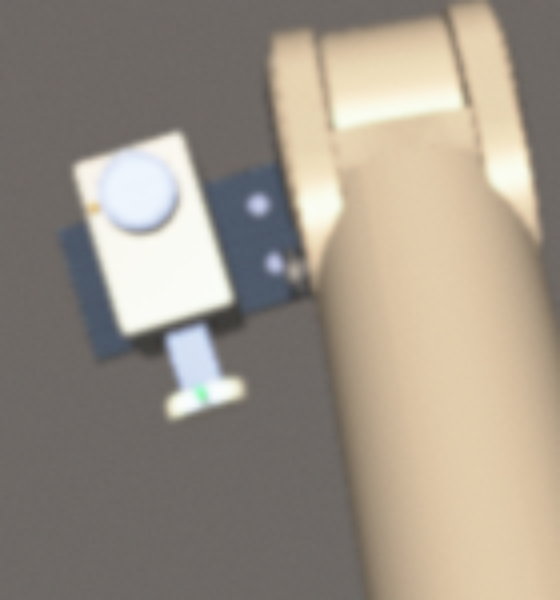

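White is home with its pin up (green at about (391,188) in the side crop). Lowering into the gap behind the amber knob.

Request:
{"method": "servo_tool", "body": {
  "increments": [-1,-4.5,0,0,0,-0.007,0,0,0,20,0,0,0,0,0,0,20,0,0,0,0,0,0,20,0,0,0,0,0,0,14,0,0,0,0,0,0,9,0,0,0,0,0,0,0,0,0,0,0,0,0,0,0,0,0,0]
}}

```text
clock: 9.25
tcp_pos: [0.6619, -0.0071, 0.0939]
orientation: [-2.561, 1.819, -0.001]
contact_force: [0.0, 0.6, 0.6]
grip_width: -0.0
```

```bash
python3 -c "
from h import *
rel()"
```

```text
t 9.25 z 0.0939 F(tool) [-0.5 -0.2 -0.6]
w tool x,y from unit centre mm [126.3  73.9]
a tool x,y from unit centre mm [-4.3 73.8]
turn err [-0.0011 -0.0003  0.0042]
```

Request:
{"method": "servo_tool", "body": {
  "increments": [3,0,2,0,0,0.004,0,0,4,0,0,0,0,0,0,3,0,0,0,0,0,0,2,0,0,0,0,0,0,1,0,0,0,0,0,0,1,0,0,0,0,0,0,1,0,0,0,0,0,0,0,0,0,0,0,0]
}}

```text
clock: 10.25
tcp_pos: [0.6529, -0.0133, 0.0916]
orientation: [-2.556, 1.822, -0.004]
contact_force: [7.4, 0.6, -5.3]
grip_width: 0.0004
```

```bash
python3 -c "
from h import *
rel()"
```

```text
t 10.25 z 0.0916 F(tool) [ 1.9 -7.2  5.3]
w tool x,y from unit centre mm [129.2  84.4]
a tool x,y from unit centre mm [-1.4 84.3]
turn err [-0.0042 -0.0004  0.0006]
```

Request:
{"method": "servo_tool", "body": {
  "increments": [0,1,0,0,0,0,0,0,1,0,0,0,0,0,0,1,0,0,0,0,0,0,1,0,0,0,0,0,0,1,0,0,0,0,0,0,1,0,0,0,0,0,0,1,0,0,0,0,0,0,0,0,0,0,0,0]
}}

```text
clock: 11.25
tcp_pos: [0.6467, -0.0152, 0.092]
orientation: [-2.555, 1.821, -0.005]
contact_force: [6.0, 1.8, -1.8]
grip_width: 0.0
```

```bash
python3 -c "
from h import *
rel()"
```

```text
t 11.25 z 0.092 F(tool) [ 0.3 -6.2  1.8]
w tool x,y from unit centre mm [129.1  90.9]
a tool x,y from unit centre mm [-1.6 90.9]
turn err [-0.0047 -0.0003  0.0008]
```

Request:
{"method": "servo_tool", "body": {
  "increments": [0,4,0,0,0,0,0,0,4,0,0,0,0,0,0,4,0,0,0,0,0,0,4,0,0,0,0,0,0,4,0,0,0,0,0,0,4,0,0,0,0,0,0,2,0,0,0,0,0,0,0,0,0,0,0,0]
}}

```text
clock: 12.25
tcp_pos: [0.6211, -0.0239, 0.092]
orientation: [-2.556, 1.822, -0.003]
contact_force: [3.6, 1.2, -0.0]
grip_width: 0.0001
```

```bash
python3 -c "
from h import *
rel()"
```

```text
t 12.25 z 0.092 F(tool) [ 0.  -3.8  0. ]
w tool x,y from unit centre mm [129.  117.9]
a tool x,y from unit centre mm [ -1.7 117.9]
turn err [-0.0029 -0.0001  0.0006]
```

Request:
{"method": "servo_tool", "body": {
  "increments": [0,1,0,0,0,0,0,0,1,0,0,0,0,0,0,1,0,0,0,0,0,0,1,0,0,0,0,0,0,0.5,0,0,0,0,0,0,0,0,0,0,0,0,0,0,0,0,0,0,0,0,0,0,0,0,0,0]
}}

```text
clock: 13.25
tcp_pos: [0.6175, -0.0252, 0.092]
orientation: [-2.556, 1.821, -0.004]
contact_force: [6.2, 2.5, -0.9]
grip_width: -0.0001
```

Request:
{"method": "servo_tool", "body": {
  "increments": [0,0.5,0,0,0,0,0,0,0.5,0,0,0,0,0,0,0.5,0,0,0,0,0,0,0.5,0,0,0,0,0,0,0.5,0,0,0,0,0,0,0.5,0,0,0,0,0,0,0,0,0,0,0,0,0,0,0,0,0,0,0]
}}

```text
clock: 14.25
tcp_pos: [0.6147, -0.0261, 0.0921]
orientation: [-2.556, 1.821, -0.004]
contact_force: [6.9, 1.5, -2.6]
grip_width: -0.0
```

Request:
{"method": "servo_tool", "body": {
  "increments": [0,0.5,0,0,0,0,0,0,0.5,0,0,0,0,0,0,0.5,0,0,0,0,0,0,0.5,0,0,0,0,0,0,0.5,0,0,0,0,0,0,0.5,0,0,0,0,0,0,0,0,0,0,0,0,0,0,0,0,0,0,0]
}}

```text
clock: 15.25
tcp_pos: [0.6092, -0.0282, 0.0912]
orientation: [2.557, -1.823, -0.001]
contact_force: [0.5, 0.9, 0.5]
grip_width: 0.0002
```

```bash
python3 -c "
from h import *
rel()"
```

```text
t 15.25 z 0.0912 F(tool) [-0.7 -0.8 -0.5]
w tool x,y from unit centre mm [129.2 130.6]
a tool x,y from unit centre mm [ -1.5 130.5]
turn err [0.0015 0.0001 0.0002]
```

The tool jumped ahead and the force fell to about 0, which suggests the ball has drawn the slide in. Checking the pin.

```bash
python3 -c "
from h import *
rel()
p,d=grab_frame('side');cv2.imwrite('pics/s3.png',cv2.resize(p[160:250,240:365,::-1],None,fx=6,fy=6,interpolation=cv2.INTER_CUBIC))"
```

```text
t 15.25 z 0.0912 F(tool) [-0.7 -0.8 -0.5]
w tool x,y from unit centre mm [129.2 130.6]
a tool x,y from unit centre mm [ -1.5 130.5]
turn err [0.0015 0.0001 0.0002]
```

View pics/s3.png

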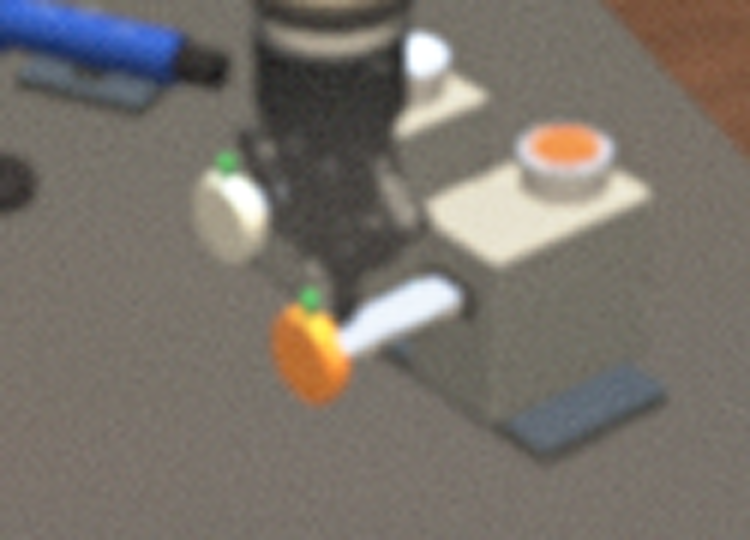

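The amber pin looks up at crop (310,298). Backing off the disc, lifting clear and looking again.

Request:
{"method": "servo_tool", "body": {
  "increments": [0,-4,0,0,0,0,0,0,-6,0,0,0,0,0,0,-8,0,0,0,0,0,0,0,-20,0,0,0,0,0,0,-40,0,0,0,0,0,0,-50,0,0,0,0,0,0,-40,0,0,0,0,0,0,0,0,0,0,0]
}}

```text
clock: 16.3
tcp_pos: [0.6292, -0.0219, 0.2469]
orientation: [-2.554, 1.821, -0.011]
contact_force: [-0.3, -0.2, -0.3]
grip_width: -0.0003
```

Request:
{"method": "servo_tool", "body": {
  "increments": [40,40,0,0,0,0,0,40,40,0,0,0,0,0,40,40,0,0,0,0,0,40,0,0,0,0,0,0,40,0,0,0,0,0,0,20,0,0,0,0,0,0,0,0,0,0,0,0,0,0,0,0,0,0,0,0]
}}

```text
clock: 17.3
tcp_pos: [0.5851, -0.267, 0.2411]
orientation: [-2.559, 1.821, 0.002]
contact_force: [-0.1, 0.9, 0.4]
grip_width: -0.0003
```

Run:
```python
from h import *
rel()
p,d=grab_frame('side');cv2.imwrite('pics/s4.png',cv2.resize(p[160:250,240:365,::-1],None,fx=6,fy=6,interpolation=cv2.INTER_CUBIC))
t,_=grab_frame('top');cv2.imwrite('pics/t4.png',t[:,:,::-1])
def g(p):
    h=cv2.cvtColor(p,cv2.COLOR_RGB2HSV);m=((h[...,0]>38)&(h[...,0]<85)&(h[...,1]>40)&(h[...,2]>70)).astype(np.uint8)
    n,l,s,c=cv2.connectedComponentsWithStats(m);return [(c[i],s[i][4]) for i in range(1,n) if 180<c[i][0]<365 and 90<c[i][1]<245 and s[i][4]>3]
A,B=g(t),g(p);print(A,B)
for a,_ in A:
  for b,_ in B:
    e1,r1=rays('top',a);e2,r2=rays('side',b);r1,r2=r1[0],r2[0]
    q=np.linalg.lstsq(np.c_[r1,-r2],e2-e1,rcond=None)[0];P=e1+q[0]*r1;Q=e2+q[1]*r2
    if np.linalg.norm(P-Q)<.01:
        M=(P+Q)/2;print(M.round(4),np.linalg.norm(P-Q).round(4),[(des.T@(M-cen[k])*1000).round(1) for k in cen])
```

```text
t 17.3 z 0.2411 F(tool) [-0.9 -0.2 -0.4]
w tool x,y from unit centre mm [347.1 231.1]
a tool x,y from unit centre mm [216.5 231.1]
turn err [0.     0.0015 0.0024]
[(array([229.90909091, 187.63636364]), np.int32(11)), (array([288.57142857, 191.28571429]), np.int32(7))] [(array([277.35294118, 186.47058824]), np.int32(17)), (array([291.05555556, 208.88888889]), np.int32(18))]
[0.5976 0.1027 0.1162] 0.0019 [array([   1.5,   98.9, -116.2]), array([-129.1,   98.9, -116.2])]
[ 0.593  -0.036   0.1171] 0.004 [array([ 131.2,  148.4, -117.1]), array([   0.6,  148.4, -117.1])]
```

View pics/s4.png

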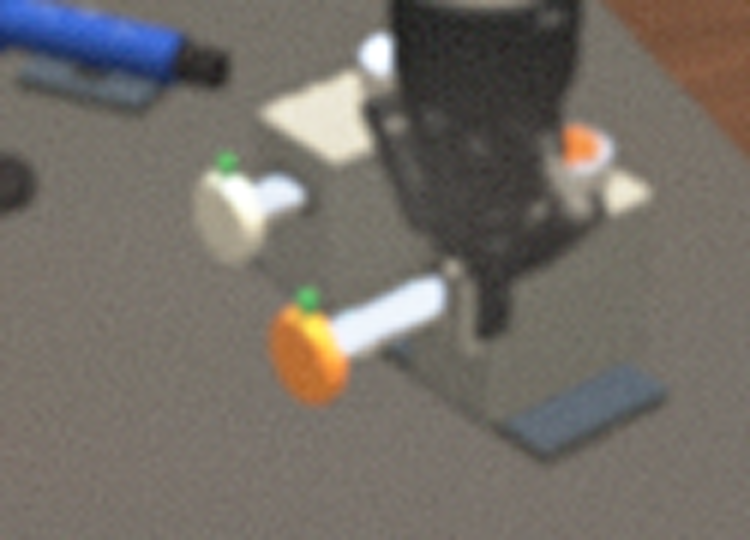

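View pics/t4.png

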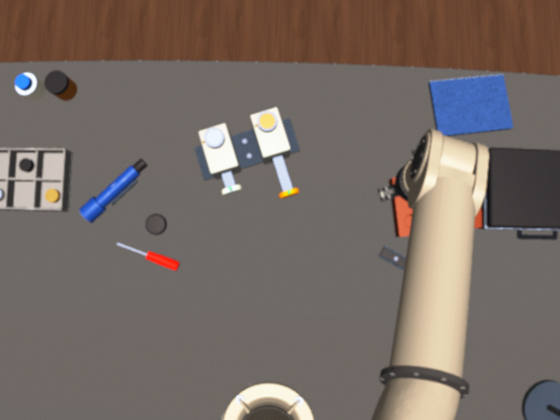

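```bash
python3 -c "
from h import *
print(hand_in());rel()"
```

```text
the job is handed in; nothing more can be done
None
the job is handed in; nothing more can be done
```

I pushed the white slide fully home first, then drew the amber slide out to its click stop and left it there. The job was handed in at about 17.4 s of the 48 s allowed.

- **White slide:** it began about 68 mm out with its pin sunk. I pushed it in until it met the hard stop at about 17 N with no further movement. In the final pictures it is home, with the pin up (measured at 116 mm, against 112 mm when sunk).
- **Amber slide:** I hooked the knob from behind and drew it out in 3 mm steps once it was near the click range. At about 40 to 46 mm of tool travel the force fell from about 7 N to under 1 N as the slide ran ahead into the click. I stopped there, backed off and lifted clear. In the final pictures the pin is up (117 mm), and the knob stayed put to within about 0.3 pixel when the tool let go.
- **Other things on the table:** the tool reported no contact with anything but the two knobs. The last top view shows the finder, dust cap and screwdriver where they were. The arm hid the eyepieces and part of the dovetail bar in that view, so I could not check those by eye.

**A disagreement:** the pictures put the amber slide about 49 mm out, but the tool stopped at about 46 mm. That fits the slide snapping ahead of the fingers. I did not tug on the click to confirm it, so as not to risk drawing the slide past.

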